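Close the phone holder's jaw to the next hole

ROBOT

A 6-joint arm with a two-finger parallel gripper is mounted at the origin on the work surface. World frame = base frame: x ahead of the robot, y to its left, z up, the work surface at z = 0. Lengths are in m, angles in rad, forces in N, time in s.
With the tool pointing down it reaches from about 0.425 to 0.95 m from the base axis. Payload 14.7 kg.
Tool frame: the origin (TCP) lies at the very end of the fingers, on their centre line; the grasp point (between the pads) lies 19 mm behind it; z points along the fingers, y is the line along which they close (so a half turn about z gives the same grasp; the last joint's range is limited). The gripper opens to 85 mm and grips with 20 to 120 N. Pads are 22 mm wide; open, the fingers measure 114 mm over their backs; the gripper's body (76 mm by 85 mm) begins 54 mm behind the grasp point. The pads swing forward as they close: fully open they stand 13 mm farther back than shut.
Start: joints at [-1.236, 0.48, 1.596, -0, 1.065, -0.047], TCP at [0.242, -0.603, 0.231] pointing down, gripper open.
Joint ranges: [-2.75, 2.75], [-0.82, 2.05], [0.23, 2.67], [-1.56, 4.7], [0.09, 2.69], [-2.92, 2.92]. Speed limits (rad/s): [1.89, 1.89, 2.39, 3.01, 3.01, 3.01].

INTERFACE

Orientations are given as a 3x3 rotation matrix whose columns are the frame's x, y, z axes.
In Python, from workcell import bot, imaging gives the robot as it stands. The module is installed in compiled form; this text tells all that it offers.
- The arm moves only by the tool play_rows, never from a script. Its argument "motion" is a list of rows, each a list of 4 numbers: the shift along the tool's x, y, z in m, then the turn about the tool's z in degrees. A call has exactly 8 rows; each row shifts and turns the commanded pose from where the row before left it, along the tool's axes as they then stand; what a row does not reach is not made up. A row lasts 1/8 s, in which the tool goes at most 62.5 mm and 10.7 degrees, less where a joint would pass 70% of its speed; a pose out of reach is approached as far as the arm can. A call is refused whole if a number of a shift passes 0.0625 or a number of a turn 10.7, either way. A call with a gripper value outside its range is refused whole. "jaw" is the finger opening in m, from 0 to 0.0854, set as the call begins (left out, the last holds). The fingers move at their own pace and stop on an object; "newtons" is the grip in N (left out, the last holds). Time passes only in rows, so rows that do not move let the fingers close, or fill a call up. It gives the time, the measured TCP pose, the force, the opening and the grip force at its end, in the units of the state.
- bot.read_state(): the state, without advancing time (a new reading comes with each control period).
- imaging.read_camera(name): name is "scene" or "side" or "wrist"; returns the picture (480x640x3 uint8, red, green, blue); there is no depth.
- imaging.calibration(name): a dict with "fovy" (degrees; the focal length in pixels is half the picture's height over the tangent of half this angle, whatever the lens; pixels are square), "cx", "cy" (the principal point, pixels), "rvec" (rotation vector, rad) and "tvec" (3), from world to camera coordinates, as OpenCV has them. Camera axes: x right, y down, z forward; pixel columns grow to the right and rows downward; lengths in m; the calibration is good to about 2 mm. A picture is of the moment at which its call begins: read the wrist's pose just before it. calibration takes no time and is no camera call; for the wrist camera it gives the pose at the moment of the call.
- bot.job_done(): hands the job in; it is judged then, once.
The state is a dict: "t": time; "qpos": joint angles; "joint_velocities": joint speeds; "joint_torque": joint torques, N m; "ee_pos": TCP position; "tcp_rot": TCP orientation; "contact_force": force on the tool from outside, world axes, zero at the start; "torque": the same for the moment, N m; "grip_width": finger opening in m; "finger_force": force on a finger pad.
Only numpy, scipy, OpenCV 4.12 (cv2) and the standard library are available. Lean on these libraries where they do the work, as an engineer would, in place of code of your own. Each camera call takes 0.05 s, during which the arm holds its last target. There are 200 camera calls.

TASK

Close the repair holder's sliding jaw on the phone: pull its spring plunger knob up, slide the jaw towards the phone to the next hole of the index strip and let the pin snap fully in, then let go. Be gentle: do not crush the phone between the jaws, do not force the pin sideways or lift the phone off its bed, and leave the other things on the desk where they are.

Things in the scene. Friction and masses are not known exactly. Their poses are not given: they have to be found in the camera images.
- holder: Flat aluminium bed of the phone holder, 205 x 215 mm, top 10 mm above the desk, fixed to the desk, at another place and yaw each time. Origin: on the desk under its middle (the plate spans x -100 to +105 mm, y -107 to +107 mm); z up, y along the sliding direction: the jaw closes towards -y. A steel index strip, 20 mm wide, runs along y at x = -75 mm, its top 14 mm above the desk.
- park_hole (a point): Mouth of the strip's parking hole, at the bed's x -75, y +61.5 mm, 14 mm above the desk: the pin (6 mm, flat-ended, reaching 7 mm in) starts here. The next hole towards -y, the working hole, is 29 to 47 mm away, differently each time: feel or look for it. With the pin riding on the strip, slide on until it drops. Both holes are 8.5 mm; there are no others.
- end_block: Fixed aluminium block, 195 x 18 x 18 mm, across the bed's -y end, with the dark stop bar that it carries. The stop bar (face nominally at the bed's y -66.5 mm, top at 24 mm) and the strip half with the working hole are one piece, clamped up to 9 mm off nominal either way along y. Origin and axes: exactly the bed's, so it does not tell where the stop bar is clamped.
- jaw: Sliding jaw: aluminium bar 195 mm long (x), 40 mm wide (y), top 24 mm above the desk; about 1.5 N of friction. Axes as the bed's; origin at the bed's x = 0, middle of its width, 10.5 mm above the desk; y in the bed's frame +61.5 mm at the start. The pin has 1.25 mm play in a hole. In the working hole the jaws stand 70 mm apart; pushed past it with the pin up, they crush the phone.
- jaw_face (a point): Middle of the top edge of the jaw's rubber-faced front, the upright face towards the phone: 20 mm towards -y from the jaw's middle, 25 mm towards +x, 24 mm above the desk.
- knob (a point): Centre of the plunger's black knob, an upright cylinder 24 mm across and 22 mm high, at the bed's x = -75 mm in the middle of the jaw's width. With the pin home it is 49 mm above the desk (knob from 38 to 60 mm). Under it: a 16 mm barrel on the jaw's flat top (24 mm above the desk); pushed sideways it moves the jaw. A push of 3 to 6 N is enough: keep below 12 N.
- plunger (a joint): How far the knob is pulled up, m: 0 = pin fully home in a hole, 0.007 = pin resting on top of the strip, 0.011 = end stop. The spring pushes down with 6 N at 0, rising to 9.3 N at the end stop.
- phone: Dark flat phone, 140 x 68 x 9 mm, about 170 g, lying loose on the bed between jaw and stop bar, its long side (its x) along the jaw's face. Origin: centre of its underside, 10 mm above the desk. It starts 1 to 23 mm clear of the stop bar and at least 20 mm from the jaw; the closing jaw may push it along.
- screw_tray: White divided screw tray, 70 x 50 x 16 mm, beside the holder; leave alone. Origin: centre of its underside.
- screwdriver: Screwdriver, 150 mm, lying beyond the holder, on the side away from the robot; leave alone.
- flux_jar: Small white jar with black cap, 38 mm across and 32 mm high, beside the holder; leave alone. Origin: centre of its underside.
- old_phone: Another phone, 150 x 74 x 8 mm, lying on the desk away from the holder; leave alone.
- paper_cup: Paper cup, 72 mm across the rim, 85 mm high; leave alone.
- tape_roll: Roll of amber tape, 76 mm across and 18 mm high, lying flat; leave alone.
- tweezers: Steel tweezers, 115 mm long, lying flat; leave alone.
Mind the look-alikes: they are no part of the job. Leave any blue, orange or red look-alike of the phone alone.

How it is judged:
On the way, in this order (a step that is already met when the one before it is completed fails the run):
1. the plunger is pulled up so that its pin is clear of the parking hole (value of joint plunger above 0.006 m), for 0.1 s.
2. the jaw is slid at least 12 mm towards the phone (y of jaw in the frame of holder below 0.0495 m), for 0.1 s.
At the end, for the whole second after the job is handed in: The pin is fully home (plunger within 1.5 mm of 0) in the working hole (jaw 26.5 to 49.5 mm from where it was parked), with the phone lying flat on the bed between jaw and stop bar, no more than 6 mm clear of the jaw's face, and everything let go and at rest (value of joint plunger below 0.0015 m and y of jaw in the frame of holder between 0.012 and 0.035 m and y of phone in the frame of jaw above -0.06 m and z of phone in the frame of holder below 0.0125 m and angle between phone's own z axis and vertical below 0.05 rad and linear speed of each of jaw, phone below 0.01 m/s); the robot touches nothing.
It fails at once if the jaw presses on the phone with more than 15 N (contact force between jaw and phone above 15 N).
It fails at once if the pin is pushed against the stop bar's strip or hole with more than 18 N (contact force between jaw and end_block above 18 N).
It fails at once if the phone is lifted or tipped off its bed (z of phone in the frame of holder above 0.016 m or angle between phone's own z axis and vertical above 0.12 rad).
It fails at once if one of the other things is moved by more than 20 mm (distance of any of old_phone, screwdriver, screw_tray, flux_jar, paper_cup, tape_roll, tweezers from where it was at the start of the episode above 0.02 m).
It also fails if it takes over 42 s, if anything falls off the work surface, if the arm or the gripper's body presses on something with over 40 N, if the wrist force passes 120 N, or if a joint passes its speed limit or range.

## Working session

There is one attempt and no reset: what is moved stays moved. The work goes in short steps, Python scripts to look and compute and a tool call to move; the robot and the scene stay as the last step left them, time stands still between calls to the robot, and variables do not carry over. Pictures are saved under pics/ and viewed, at most 10 in all, crops included, and the job is handed in when it is done.

Besides the shell and the picture viewer there is one more tool, called after ">>>" as a command line: name --pt "numbers of a row" for each row, then --argument value for the rest. play_rows: Moves the arm, as the interface text tells. Its arguments: {"type":"object","properties":{"motion":{"type":"array"},"jaw":{"type":"number"},"newtons":{"type":"number"}},"required":["motion"]}

```bash
mkdir -p pics; cat > h.py <<'E'
import numpy as np, cv2
from workcell import bot, imaging
def K(c):
    f=240/np.tan(np.radians(c['fovy'])/2); return np.array([[f,0,c['cx']],[0,f,c['cy']],[0,0,1.]])
def ray(c,p,z):
    R=cv2.Rodrigues(np.array(c['rvec'],float))[0]; t=np.array(c['tvec'],float).ravel()
    o=-R.T@t; d=R.T@np.linalg.inv(K(c))@np.array([p[0],p[1],1.]); return o+d*(z-o[2])/d[2]
def proj(c,P):
    return cv2.projectPoints(np.array(P,float).reshape(-1,1,3),np.array(c['rvec'],float),np.array(c['tvec'],float),K(c),None)[0].reshape(-1,2)
def shot(n,f):
    c=imaging.calibration(n); im=imaging.read_camera(n); cv2.imwrite('pics/'+f,im[:,:,::-1]); return c,im
E
python3 - <<'E'
from h import *
for n in ('scene','side'):
    c,im=shot(n,n+'0.png'); print(n,c)
s=bot.read_state(); print(s['t'],s['ee_pos'],s['tcp_rot'],s['contact_force'],s['grip_width'])
E
```

```text
scene {'fovy': 44.90642822790423, 'cx': 315.2957543780162, 'cy': 240.6997441869806, 'rvec': array([ 1.9185295 ,  1.15313997, -0.59508018]), 'tvec': array([-0.22606204, -0.20253093,  1.63324657])}
side {'fovy': 42.67601127926446, 'cx': 321.6223534261905, 'cy': 252.69136008998058, 'rvec': array([ 2.15566425, -0.21804414,  0.1076303 ]), 'tvec': array([-0.47922669,  0.09111795,  1.3154644 ])}
0.1 [ 0.24207587 -0.60283873  0.23073782] [[ 9.27996466e-01  3.72588815e-01 -3.67354947e-04]
 [ 3.72588993e-01 -9.27995900e-01  1.02533428e-03]
 [ 4.11241983e-05 -1.08837899e-03 -9.99999407e-01]] [-1.00620057 -0.68100286 -0.51715761] 0.08586801875496981
```

View pics/scene0.png

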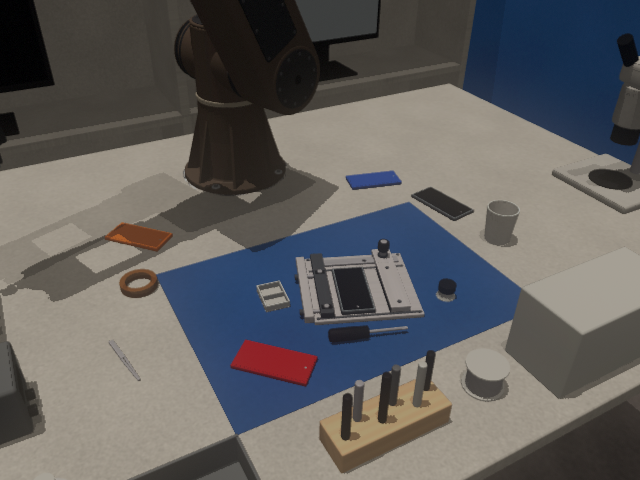

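View pics/side0.png

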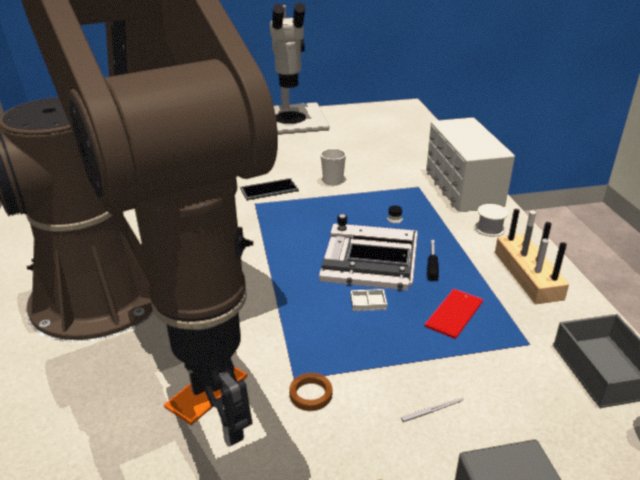

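Scene: the holder is around (358,287) with its black knob at (384,246). In the side view the knob is at (342,220). Possible mistakes for the knob: the flux jar's black cap at scene (447,288) / side (395,212), and the black pads on the end block at (300,280). I'm choosing the knob standing on the jaw and checking it in one close crop.

```bash
python3 - <<'E'
from h import *
a=cv2.imread('pics/scene0.png')[230:335,280:465]; b=cv2.imread('pics/side0.png')[200:300,310:430]
a=cv2.resize(a,None,fx=4,fy=4,interpolation=3); cv2.imwrite('pics/crop0.png',a)
b=cv2.resize(b,None,fx=5,fy=5,interpolation=3); cv2.imwrite('pics/crop1.png',b)
cs=imaging.calibration('scene'); cd=imaging.calibration('side')
print(ray(cs,(384,246),.049),ray(cd,(342,220),.049))
E
```

```text
[0.56682757 0.11847305 0.049     ] [0.56252117 0.1170937  0.049     ]
```

View pics/crop0.png

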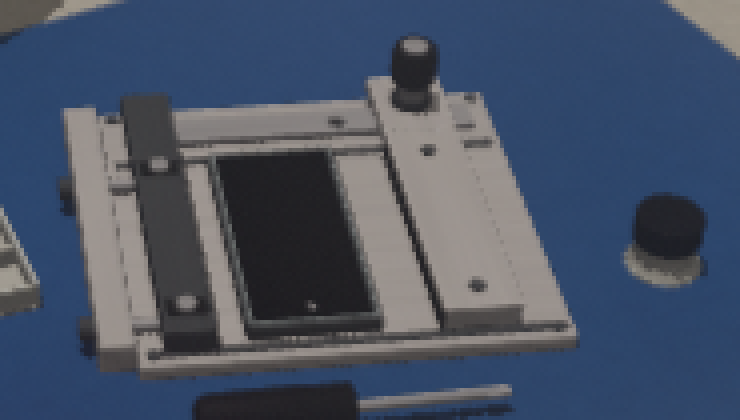

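The crop confirms the knob: a black cylinder with a grey top, at (415,65) in the crop, which is scene (383.8,246.2), standing on the jaw. The working hole shows on the strip at crop (336,121), scene (364,260.3). The jar is separate.

```bash
python3 - <<'E'
from h import *
cs=imaging.calibration('scene'); cd=imaging.calibration('side')
A=lambda u,v,z: ray(cs,(280+(u-1.5)/4,230+(v-1.5)/4),z)[:2]
a,b=A(437,80,.024),A(521,305,.024); f,g=A(369,83,.024),A(443,307,.024)
for p,q in((a,b),(f,g)):
    d=q-p; print(p,q,np.linalg.norm(d),np.degrees(np.arctan2(d[1],d[0])))
p,q=A(140,376,0),A(578,345,0); d=q-p; print('front edge +y',np.linalg.norm(d),np.degrees(np.arctan2(d[1],d[0])))
w=A(336,121,.014); k=A(415,65,.049); kt=A(415,45,.060);print('hole',w,'knob',k,kt,'dist',np.linalg.norm(w-k))
d=k-w; print(np.degrees(np.arctan2(d[1],d[0])))
s=bot.read_state(); print(s['qpos'])
E
```

```text
[0.55449389 0.14183045] [0.72907814 0.07193489] 0.1880559717805876 -21.818909442432755
[0.5396007  0.10715571] [0.71278293 0.03771616] 0.18658493940739415 -21.848926729095815
front edge +y 0.21501139901111058 68.18723279703678
hole [0.54970319 0.08016021] knob [0.56581933 0.11754534] [0.56301516 0.11842867] dist 0.04071090088803916
66.67988524734234
[-1.23559948e+00  4.80764417e-01  1.59681570e+00 -1.09975869e-05
  1.06510165e+00 -4.65951785e-02]
```

>>> play_rows --pt "0.0355 -0.0343 0.004 0" --pt "0.0355 -0.0343 0.004 0" --pt "0.0355 -0.0343 0.004 0" --pt "0.0355 -0.0343 0.004 0" --pt "0.0355 -0.0343 0.004 0" --pt "0.0355 -0.0343 0.004 0" --pt "0.0355 -0.0343 0.004 0" --pt "0.0355 -0.0343 0.004 0" --jaw 0.06 --newtons 40

```text
t: 1.1
ee_pos: [0.4039, -0.2412, 0.1991]
tcp_rot: [[0.928, 0.372, 0.0], [0.372, -0.928, 0.0], [0.0, -0.0, -1.0]]
contact_force: [-0.2, -1.0, 0.7]
grip_width: 0.0602
finger_force: 0.0
```

>>> play_rows --pt "0.0355 -0.0343 0.004 0" --pt "0.0355 -0.0343 0.004 0" --pt "0.0355 -0.0343 0.004 0" --pt "0.0355 -0.0343 0.004 0" --pt "0.0355 -0.0343 0.004 0" --pt "0.0355 -0.0343 0.004 0" --pt "0.0355 -0.0343 0.004 0" --pt "0.0355 -0.0343 0.004 0"

```text
t: 2.1
ee_pos: [0.5651, 0.1194, 0.167]
tcp_rot: [[0.928, 0.373, -0.0], [0.373, -0.928, -0.0], [-0.0, -0.0, -1.0]]
contact_force: [0.6, 0.1, -0.3]
grip_width: 0.0603
finger_force: 0.0
```

>>> play_rows --pt "0 0 0.003 8.7" --pt "0 0 0.003 8.7" --pt "0 0 0.003 8.7" --pt "0 0 0.003 8.8" --pt "0 0 0.003 8.8" --pt "0 0 0 0" --pt "0 0 0 0" --pt "0 0 0 0"

```text
t: 3.1
ee_pos: [0.5649, 0.1177, 0.1524]
tcp_rot: [[0.929, -0.37, 0.0], [-0.37, -0.929, 0.0], [0.0, -0.0, -1.0]]
contact_force: [-0.2, 0.4, 0.1]
grip_width: 0.06
finger_force: 0.0
```

```bash
python3 - <<'E'
from h import *
s=bot.read_state(); print(s['t'],s['ee_pos'],s['tcp_rot'],s['contact_force'],s['grip_width'],s['qpos'])
c,im=shot('wrist','w0.png'); print(c, proj(c,[[.5658,.1175,.049],[.5497,.0802,.014]]))
E
```

```text
3.1 [0.56488306 0.11772591 0.15238139] [[ 9.29104430e-01 -3.69817443e-01  1.30400781e-04]
 [-3.69817447e-01 -9.29104438e-01  3.45977659e-06]
 [ 1.19876458e-04 -5.14389776e-05 -9.99999991e-01]] [-0.16985028  0.42076298  0.09115444] 0.06002579088474949 [ 1.52941818e-01  4.71266358e-01  1.84396427e+00 -2.23647633e-05
  8.26232621e-01  2.10256583e+00]
{'fovy': 64.56709675212278, 'cx': 319.06330038825854, 'cy': 241.8467341955713, 'rvec': array([-1.6546912 ,  2.4399755 ,  0.37216849]), 'tvec': array([0.31758094, 0.44335491, 0.44917239])} [[317.82234782 238.59797993]
 [370.75467398 226.82342937]]
```

View pics/w0.png

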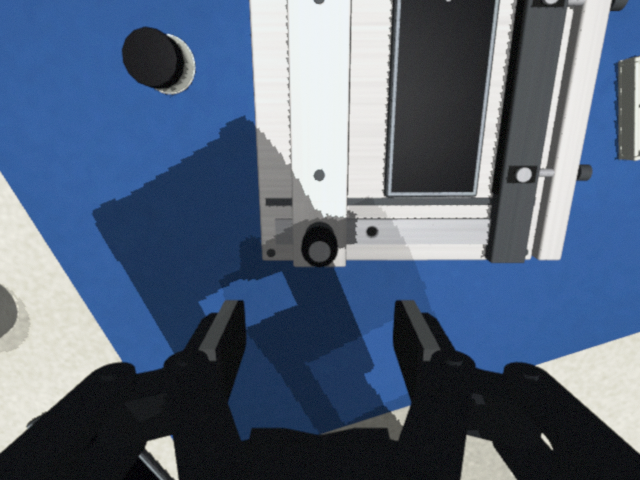

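Wrist view: knob centre is about (319,244), with its grey top at (319,251). The working hole is at (372,232). The phone is at (440,100), clear of the jaw.

```bash
python3 - <<'E'
from h import *
c=imaging.calibration('wrist'); im=cv2.imread('pics/w0.png')
g=im.max(2)
def cen(u0,u1,v0,v1,th):
    m=(g[v0:v1,u0:u1]<th).astype('uint8'); n,l,s,ce=cv2.connectedComponentsWithStats(m); i=1+np.argmax(s[1:,4]); return s[i]+[u0,v0,0,0,0],ce[i]+[u0,v0]
print(cen(360,385,222,243,60)); print(cen(295,345,215,275,50))
R=bot.read_state()['tcp_rot']; o=bot.read_state()['ee_pos']
w=ray(c,cen(360,385,222,243,60)[1],.014); kt=ray(c,(319,251),.060); j=ray(c,(347,150),.024);j2=ray(c,(351,5),.024)
print(w,kt,'tool-frame knob',R.T@(kt-o),'hole',R.T@(w-o)); d=j2-j; print(np.degrees(np.arctan2(d[1],d[0])))
E
```

```text
(array([367, 227,  10,   9,  64]), array([371.375  , 231.15625]))
(array([301, 222,  37,  46, 913]), array([318.87185104, 242.30996714]))
[0.54624425 0.08091497 0.014     ] [0.56070629 0.11867645 0.06      ] tool-frame knob [-0.00423977  0.00067331  0.09239499] hole [-0.00369726  0.04110883  0.13839232]
-22.10239330865504
```

>>> play_rows --pt "-0.002 0 0.02 0" --pt "-0.0018 0.0004 0.02 0" --pt "0 0 0.02 0" --pt "0 0 0.02 0" --pt "0 0 0.02 0" --pt "0 0 0.014 0" --pt "0 0 0.007 0" --pt "0 0 0 0" --jaw 0.045

```text
t: 4.15
ee_pos: [0.5611, 0.1188, 0.0312]
tcp_rot: [[0.928, -0.372, -0.0], [-0.372, -0.928, -0.0], [-0.0, 0.0, -1.0]]
contact_force: [-0.3, -0.4, 0.0]
grip_width: 0.0448
finger_force: 0.0
```

```bash
python3 - <<'E'
from h import *
c,im=shot('wrist','w1.png')
E
```

```text
(no output)
```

View pics/w1.png

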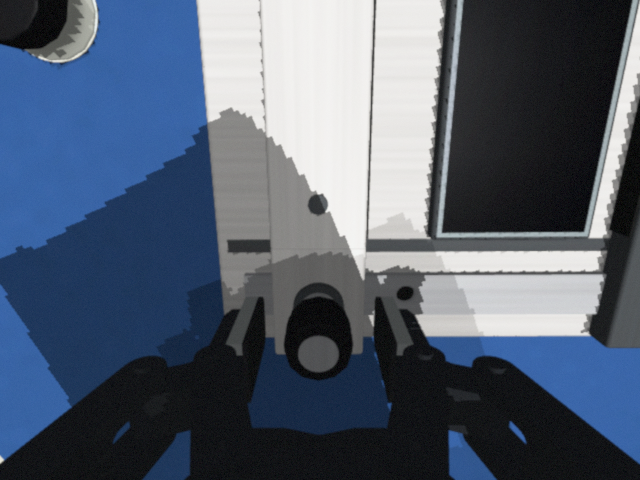

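The knob, with its grey top at (319,353), sits centred between the fingers (inner edges about 265 and 375). Next I close gently.

>>> play_rows --pt "0 0 0 0" --pt "0 0 0 0" --pt "0 0 0 0" --pt "0 0 0 0" --pt "0 0 0 0" --pt "0 0 0 0" --pt "0 0 0 0" --pt "0 0 0 0" --jaw 0.02 --newtons 40

```text
t: 5.2
ee_pos: [0.5616, 0.1188, 0.032]
tcp_rot: [[0.928, -0.372, 0.001], [-0.372, -0.928, 0.0], [0.001, -0.001, -1.0]]
contact_force: [-0.5, 1.0, 6.4]
grip_width: 0.0226
finger_force: 38.9
```

>>> play_rows --pt "0 0 -0.0015 0" --pt "0 0 -0.0015 0" --pt "0 0 -0.0015 0" --pt "0 0 -0.0015 0" --pt "0 0 -0.0015 0" --pt "0 0 -0.0015 0" --pt "0 0 0 0" --pt "0 0 0 0"

```text
t: 6.2
ee_pos: [0.5614, 0.1187, 0.0403]
tcp_rot: [[0.928, -0.372, 0.0], [-0.372, -0.928, 0.0], [0.0, -0.0, -1.0]]
contact_force: [5.5, 0.0, -8.8]
grip_width: 0.0229
finger_force: 39.5
```

```bash
python3 - <<'E'
from h import *
c,im=shot('wrist','w2.png'); s,i2=shot('scene','s2.png')
a=cv2.resize(i2[225:300,340:440],None,fx=5,fy=5,interpolation=3)
b=im[200:480,180:460]
o=np.zeros((380,790,3),'uint8'); o[:375,:500]=a; o[:280,505:785]=b
cv2.imwrite('pics/c2.png',o[:,:,::-1])
E
```

```text
(no output)
```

View pics/c2.png

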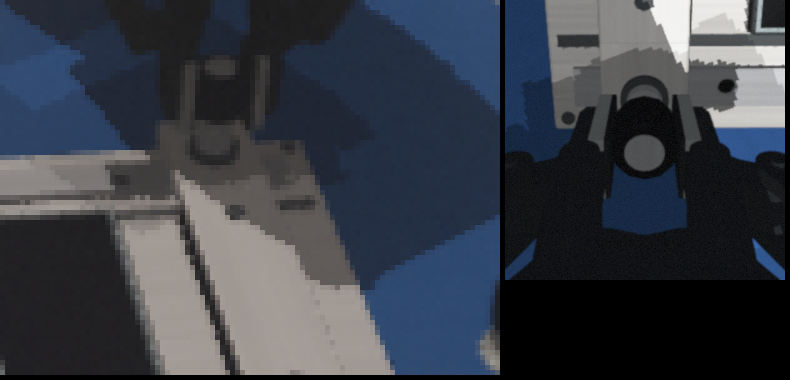

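The knob is up about 8.5 mm: pull 8.8 N, and the barrel is visible below it at crop (215,145). Now I slide.

>>> play_rows --pt "0 0.001 0 0" --pt "0 0.002 0 0" --pt "0 0.003 0 0" --pt "0 0.003 0 0" --pt "0 0.003 0 0" --pt "0 0.003 0 0" --pt "0 0.003 0 0" --pt "0 0.002 0 0"

```text
t: 7.3
ee_pos: [0.554, 0.1001, 0.0403]
tcp_rot: [[0.928, -0.372, 0.001], [-0.372, -0.928, 0.0], [0.001, -0.0, -1.0]]
contact_force: [6.3, -0.8, -9.2]
grip_width: 0.0224
finger_force: 39.6
```

>>> play_rows --pt "0 0.002 0 0" --pt "0 0.002 0 0" --pt "0 0.002 0 0" --pt "0 0.002 0 0" --pt "0 0.002 0 0" --pt "0 0.002 0 0" --pt "0 0.002 0 0" --pt "0 0.001 0 0"

```text
t: 8.3
ee_pos: [0.5486, 0.0863, 0.0404]
tcp_rot: [[0.928, -0.372, 0.001], [-0.372, -0.928, 0.0], [0.001, -0.0, -1.0]]
contact_force: [5.7, 0.1, -8.7]
grip_width: 0.0226
finger_force: 39.6
```

>>> play_rows --pt "0 0 0.0005 0" --pt "0 0 0.0005 0" --pt "0 0 0.0005 0" --pt "0 0 0 0" --pt "0 0 0 0" --pt "0 0 0 0" --pt "0 0 0 0" --pt "0 0 0 0"

```text
t: 9.3
ee_pos: [0.5486, 0.0862, 0.039]
tcp_rot: [[0.928, -0.372, 0.001], [-0.372, -0.928, 0.0], [0.001, -0.0, -1.0]]
contact_force: [5.7, -1.1, -4.6]
grip_width: 0.0228
finger_force: 39.8
```

>>> play_rows --pt "0 0 0 0" --pt "0 0 0 0" --pt "0 0 0 0" --pt "0 0 0 0" --pt "0 0 0.001 0" --pt "0 0 0.001 0" --pt "0 0 0.001 0" --pt "0 0 0 0" --jaw 0.028

```text
t: 10.3
ee_pos: [0.5481, 0.0863, 0.0357]
tcp_rot: [[0.928, -0.372, -0.0], [-0.372, -0.928, 0.0], [-0.0, 0.0, -1.0]]
contact_force: [-0.5, -0.1, -0.5]
grip_width: 0.0277
finger_force: 0.0
```

>>> play_rows --pt "0 0.0006 0 0" --pt "0 0.0006 0 0" --pt "0 0.0006 0 0" --pt "0 0.0006 0 0" --pt "0 0.0004 0 0" --pt "0 0.0004 0 0" --pt "0 0.0004 0 0" --pt "0 0.0004 0 0"

```text
t: 11.3
ee_pos: [0.5469, 0.083, 0.0359]
tcp_rot: [[0.928, -0.372, 0.001], [-0.372, -0.928, 0.0], [0.0, -0.001, -1.0]]
contact_force: [0.5, 4.5, -1.7]
grip_width: 0.0279
finger_force: 2.5
```

>>> play_rows --pt "0 0.0003 0 0" --pt "0 0.0003 0 0" --pt "0 0.0003 0 0" --pt "0 0.0003 0 0" --pt "0 0.0003 0 0" --pt "0 0.0003 0 0" --pt "0 0.0003 0 0" --pt "0 0.0003 0 0"

```text
t: 12.3
ee_pos: [0.5458, 0.0803, 0.0358]
tcp_rot: [[0.928, -0.372, 0.0], [-0.372, -0.928, 0.0], [0.0, -0.0, -1.0]]
contact_force: [0.5, 2.0, -1.1]
grip_width: 0.0278
finger_force: 1.4
```

>>> play_rows --pt "0 0.0002 0 0" --pt "0 0.0002 0 0" --pt "0 0.0002 0 0" --pt "0 0.0002 0 0" --pt "0 0.0002 0 0" --pt "0 0.0002 0 0" --pt "0 0.0002 0 0" --pt "0 0 0 0"

```text
t: 13.3
ee_pos: [0.5452, 0.079, 0.0358]
tcp_rot: [[0.928, -0.372, 0.0], [-0.372, -0.928, 0.0], [0.0, -0.0, -1.0]]
contact_force: [0.8, 3.2, -0.0]
grip_width: 0.0278
finger_force: 1.3
```

```bash
python3 - <<'E'
from h import *
c,im=shot('wrist','w3.png'); s,i2=shot('scene','s3.png')
a=cv2.resize(i2[225:300,325:425],None,fx=5,fy=5,interpolation=3)
b=im[200:480,180:460]
o=np.zeros((380,790,3),'uint8'); o[:375,:500]=a; o[:280,505:785]=b
cv2.imwrite('pics/c3.png',o[:,:,::-1])
E
```

```text
(no output)
```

View pics/c3.png

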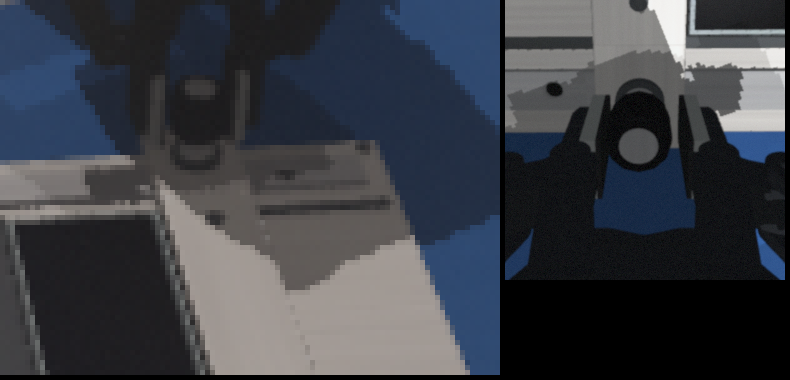

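Wrist crop: the parking hole is now uncovered at (554,89) in the picture, and the knob top is at (637,146). The phone lies close to the jaw. I'll compute the knob height and the travel.

```bash
python3 - <<'E'
from h import *
c=imaging.calibration('wrist'); u=np.array([.928,-.372]); v=np.array([.372,.928])
p=ray(c,(229,289),.014)[:2]
for z in (.060,.067):
    k=ray(c,(312.5,345.5),z)[:2]; print(z,'x rel hole',u@(k-p),'y',v@(k-p))
# reference from home: w0
R=[.5462,.0809];kt=[.5607,.1187];print('home x rel work hole',u@(np.array(kt)-R))
E
```

```text
0.06 x rel hole -0.001312019461519325 y -0.04040201388561913
0.067 x rel hole 0.0031686711903048457 y -0.04053553639428327
home x rel work hole -0.0006056000000000389
```

The knob height matches home (x offset from the hole row is -1.3 mm, against 3.2 mm if it were still riding up), with 40.4 mm of travel. The pin looks to have dropped, so I back off, open and rise.

>>> play_rows --pt "0 -0.001 0 0" --pt "0 -0.001 0 0" --pt "0 -0.0005 0 0" --pt "0 0 0 0" --pt "0 0 0 0" --pt "0 0 0 0" --pt "0 0 0 0" --pt "0 0 0 0" --jaw 0.05

```text
t: 14.4
ee_pos: [0.5462, 0.0814, 0.0358]
tcp_rot: [[0.928, -0.372, 0.0], [-0.372, -0.928, -0.0], [0.0, 0.0, -1.0]]
contact_force: [-1.0, -0.2, -0.1]
grip_width: 0.0504
finger_force: 0.0
```

>>> play_rows --pt "0 0 -0.005 0" --pt "0 0 -0.015 0" --pt "0 0 -0.02 0" --pt "0 0 -0.02 0" --pt "0 0 -0.02 0" --pt "0 0 -0.02 0" --pt "0 0 -0.016 0" --pt "0 0 0 0"

```text
t: 15.4
ee_pos: [0.547, 0.0815, 0.1533]
tcp_rot: [[0.928, -0.372, 0.003], [-0.372, -0.928, 0.0], [0.002, -0.001, -1.0]]
contact_force: [1.2, -0.8, -0.3]
grip_width: 0.0499
finger_force: 0.0
```

```bash
python3 - <<'E'
from h import *
c,im=shot('wrist','w4.png'); s,i2=shot('scene','s4.png')
a=cv2.resize(i2[230:335,280:400],None,fx=4,fy=4,interpolation=3)
b=im[0:400,180:490]
o=np.zeros((430,795,3),'uint8'); o[:420,:480]=a; o[:400,485:795]=b
cv2.imwrite('pics/c4.png',o[:,:,::-1])
E
```

```text
(no output)
```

View pics/c4.png

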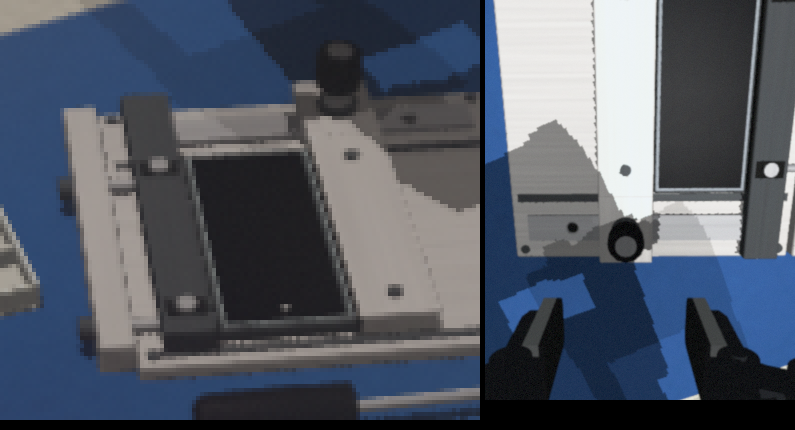

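The knob's height above the jaw in the scene crop (rows 40 to 115, 75 px) equals the home picture (37 to 112). The phone lies flat against the jaw face, and the gripper is clear. One numeric check, then I hand in.

```bash
python3 - <<'E'
from h import *
c=imaging.calibration('wrist'); u=np.array([.928,-.372]); v=np.array([.372,.928])
p=ray(c,(267,227.5),.014)[:2]
x=[]
for z in (.060,.067):
    k=ray(c,(320,246),z)[:2]; x.append(u@(k-p)); print(z,u@(k-p),v@(k-p))
if abs(x[0])<abs(x[1]): print(bot.job_done())
E
```

```text
0.06 1.9771647200501268e-05 -0.040529573090419664
0.067 0.002293128316489024 -0.04050701445268702
the job is handed in; nothing more can be done
None
```

The job is handed in: the jaw moved about 40.5 mm to the working hole, the final images show the pin fully home and the phone flat against the jaw, and the gripper is clear of everything. The judge's verdict was not shown.

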